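Set the standing rivet with the snap punch

TASK

One of the two brackets in the twin punch jig still has its rivet standing up. Push that bracket along its lane fully home against the end stop, then press the knob of the punch above it straight down until the punch trips and drives the rivet in, and finally pull that knob back up until the punch is cocked again. Leave the finished bracket where it lies, and do not set a punch off unless the standing rivet is right under it.

Things in the scene. Friction and masses are not known exactly. Their poses are not given: they have to be found in the camera images.
- jig: Fixed aluminium base plate with two parallel lanes, each ending under a grey punch frame. Origin on the table surface midway between the two punch axes; x along the lanes, away from the robot and into the punches; z up. Plate x = -165 to +75 mm, y = -74 to +74, 10 mm thick; lane centre lines at y = +36 (punch_1) and -36 mm (punch_2). Guide rails 43 mm apart, x = -107 to +20, tops at z = 20 mm.
- stop_1 (a point): End stop of the lane under punch_1: middle of its front face at the lane floor, 10 mm above the table, 20 mm beyond the punch axis along jig x. A bracket is home when its rear end stands against it; its rivet is then on the punch axis. The punch arm over the lane spans jig x = -18 to +68 mm, 36 mm wide, z = 46 to 62 mm.
- stop_2 (a point): As stop_1, for the lane under punch_2.
- bracket_a: Loose steel bracket, 0.25 to 0.5 kg, rivet still standing, in either lane, 32 to 55 mm short of home; x axis along jig x. Plate 115 x 40 x 14 mm; a flange stands across its front end (nearest the robot), 40 mm wide, 6 mm thick, 30 mm high from the underside. Origin on the underside below the rivet, 95 mm from the flange's outer face, 20 mm from the rear end. Slides with 2 to 4 N.
- rivet_top (a point): Centre of the top of the standing rivet of bracket_a: brass, 13 mm in diameter. It stands 7 mm above the plate at the start (31 mm above the table).
- rivet (a joint): How far the rivet has been driven in: 0 standing 7 mm proud, 0.006 fully home (1 mm proud). It is held by about 2.5 N of friction and stays where it is.
- bracket_b: The finished bracket, the same as bracket_a but with its rivet already driven in (1 mm proud); it lies in the other lane, also drawn back 32 to 55 mm. Origin as for bracket_a. To be left alone.
- punch_1_knob (a point): Centre of the top of the knob of the punch over the lane at jig y = +36 mm. Black round knob, 28 mm diameter, 20 mm high, on a 12 mm stem; top 128 mm above the table when cocked, about 112 mm when tripped. Below it a guide bush, 22 mm diameter (29 mm in its lowest 4 mm), rises from the punch arm (z = 62 mm) to z = 88 mm.
- punch_1_tip (a point): Striking tip of punch_1, 8 mm diameter, on the punch axis; 41 mm above the table when cocked (10 mm above a standing rivet).
- punch_1 (a joint): How far punch_1 is down (m): 0 cocked, trips at about 0.0075, rests at about 0.016 on the driven rivet. Pressing takes about 10 N to start it, less and less down to 8 mm; let go before 8 mm it springs back up; past 8 mm it snaps down by itself and stays down. Pulling it up again also takes about 10 N at first; once above 8 mm it snaps up to 0 by itself and stays cocked.
- punch_2_knob (a point): As punch_1_knob, for the punch over the lane at jig y = -36 mm.
- punch_2_tip (a point): As punch_1_tip, for punch_2.
- punch_2 (a joint): As punch_1, for punch_2.
There are look-alikes about, which are no part of the job. What is shaped like the bracket_a but blue or red is not meant.

How it is judged:
By the outcome, as a careful person would: the job done as asked, in the order asked, and still so for the second after the job is handed in, with the robot touching nothing.
It also fails if it takes over 45 s, if anything falls off the work surface, if the arm or the gripper's body presses on something with over 40 N, if the wrist force passes 120 N, or if a joint passes its speed limit or range.

ROBOT

A 7-joint arm with a two-finger parallel gripper is mounted at the origin on a cart in front of the work surface, level with it; the furniture and walls round the work are solid. World frame = base frame: x ahead of the robot, y to its left, z up, the work surface at z = 0. Lengths are in m, angles in rad, forces in N, time in s.
With the tool pointing down it reaches from about 0.4 to 0.875 m from the base axis. Payload 19.3 kg.
Tool frame: the origin (TCP) lies at the very end of the fingers, on their centre line; the grasp point (between the pads) lies 19 mm behind it; z points along the fingers, y is the line along which they close (so a half turn about z gives the same grasp; the last joint's range is limited). The gripper opens to 85 mm and grips with 20 to 120 N. Pads are 22 mm wide; open, the fingers measure 114 mm over their backs; the gripper's body (76 mm by 85 mm) begins 54 mm behind the grasp point. The pads swing forward as they close: fully open they stand 13 mm farther back than shut.
Start: joints at [-1.184, 0.521, -0.036, 1.599, 0.021, 1.021, -0.113], TCP at [0.276, 0.561, 0.231] pointing down, gripper open.
Joint ranges: [-2.91, 2.91], [-0.3, 2.13], [-1.5, 1.42], [0.17, 2.43], [-1.26, 4.41], [0.16, 1.93], [-2.52, 2.52]. Speed limits (rad/s): [1.89, 1.89, 2.39, 2.39, 3.01, 3.01, 3.01].

INTERFACE

Orientations are given as [roll, pitch, yaw] about the fixed x, y, z axes, in that order (R = Rz(yaw) Ry(pitch) Rx(roll)).
In Python, from workcell import monitor, optics, job_done gives the robot as it stands.
- The arm moves only by the shell command python3 -m handwheel 'ROWS' [FORCE]. ROWS is JSON, a list of rows, each an object of numbers: "dx", "dy", "dz": the shift along the tool's x, y, z in cm; "wx", "wy", "wz": the turn, a rotation vector about the tool's x, y, z in rad; "claw": the opening in per cent of the stroke, from 0 (shut) to 100 (fully open). A call has 1 to 8 rows; each row shifts and turns the commanded pose from where the row before left it, along the tool's axes as they then stand; what a row does not reach is not made up. A row lasts 1/8 s, in which the tool goes at most 62.5 mm and 10.7 degrees, less where a joint would pass 70% of its speed; a pose out of reach is approached as far as the arm can. A call with a gripper value outside its range is refused whole. The fingers move at their own pace and stop on an object; FORCE is the grip in N (left out, the last holds). Time passes only in rows, so rows that do not move let the fingers close. It gives the time, the measured TCP pose, the force, the opening and the grip force at its end, in the units of the state.
- monitor.observe(): the state, without advancing time (a new reading comes with each control period).
- optics.grab_frame(name): name is "side" or "top" or "wrist"; returns a dict with "frame" (400x640x3 uint8, blue, green, red), "fovy" (degrees; the focal length in pixels is half the picture's height over the tangent of half this angle, whatever the lens; pixels are square), "cx", "cy" (the principal point, pixels), "R" (3x3) and "t" (3): a world point X has camera coordinates R X + t. Camera axes: x right, y down, z forward; pixel columns grow to the right and rows downward; lengths in m; the calibration is good to about 2 mm. A picture is of the moment at which its call begins. There is no depth.
- job_done(): hands the job in; it is judged then, once.
Trained networks look in the newest picture that a camera, given by its name, has taken for a name from the list of things; names that differ only in an ending like _2 or _b are one class to them, and where a whole thing is asked for, a point or a joint stands for the part that bears it (a point fixed in the world has none). Each returns a list of dicts, best first, with "p" (0 to 1); they miss things now and then, are a little off and sometimes report something else, mostly with a low value. They report only what shows in the picture. A call takes as long as a camera call. They do not tell look-alikes from the thing itself.
- optics.masks_of(name, camera): "region" (400x640 bool, what is visible of it) and "rect" ([left, top, width, height] in pixels, round what is visible of it).
The state is a dict: "clock": time; "qpos": joint angles; "qd": joint speeds; "joint_efforts": joint torques, N m; "position": TCP position; "tool_rot": TCP orientation; "force": force on the tool from outside, world axes, zero at the start; "moment": the same for the moment, N m; "grip_width": finger opening in m; "finger_force": force on a finger pad.
Only numpy, scipy, OpenCV 4.12 (cv2) and the standard library are available. Lean on these libraries where they do the work, as an engineer would, in place of code of your own. Each camera call takes 0.05 s, during which the arm holds its last target. There are 200 camera calls.

## Working session

There is one attempt and no reset: what is moved stays moved. The work goes in short steps, Python scripts to look and compute and a shell command to move; the robot and the scene stay as the last step left them, time stands still between calls to the robot, and variables do not carry over. Pictures are saved under pics/ and viewed, at most 13 in all, crops included, and the job is handed in when it is done.

```bash
mkdir -p pics; cat > h.py <<'E'
import numpy as np, cv2
from workcell import monitor, optics, job_done
def grab(n,save=None):
    f=optics.grab_frame(n)
    if save: cv2.imwrite('pics/'+save,f['frame'])
    return f
def K(f):
    h=f['frame'].shape[0]; fl=h/2/np.tan(np.radians(f['fovy'])/2); return fl
def ray(f,u,v):
    d=np.array([(u-f['cx'])/K(f),(v-f['cy'])/K(f),1]); R=np.array(f['R']); return -R.T@np.array(f['t']), R.T@d
def at_z(f,u,v,z):
    c,d=ray(f,u,v); return c+d*(z-c[2])/d[2]
def proj(f,X):
    p=np.array(f['R'])@np.array(X)+np.array(f['t']); return p[:2]/p[2]*K(f)+[f['cx'],f['cy']]
E
python3 - <<'E'
from h import *
s=monitor.observe(); print(s)
a=grab('side','side0.png'); b=grab('top','top0.png')
for n,f in(('side',a),('top',b)):
    print(n,f['fovy'],f['cx'],f['cy'],np.round(-np.array(f['R']).T@f['t'],3), np.round(f['R'],2).tolist())
    for k in('jig','bracket_a','punch_1_knob','rivet_top'):
        for m in optics.masks_of(k,n): 
            ys,xs=np.where(m['region']);print(k,round(m['p'],2),m['rect'],xs.mean().round(1),ys.mean().round(1))
cv2.imwrite('pics/c0.png',np.vstack([a['frame'],b['frame']])[:,:][::1])
c=np.vstack([a['frame'],b['frame']]);cv2.imwrite('pics/c0.png',cv2.resize(c,(480,600)))
E
```

```text
{'clock': 0.0, 'qpos': array([-1.18421117,  0.52202105, -0.03635336,  1.60002831,  0.02122034,
        1.02106493, -0.11275349]), 'qd': array([ 0.00145836, -0.00108278, -0.00085179, -0.00042855,  0.00084282,
       -0.0011547 ,  0.00034906]), 'joint_efforts': array([ 1.24075217e-03, -9.27124000e+01,  1.98057912e+00, -3.69952655e+01,
        1.79942593e-02,  8.13704770e-03,  3.85661610e-05]), 'position': array([0.27554009, 0.56060374, 0.23071378]), 'tool_rot': array([-3.14045991e+00,  8.48710393e-05,  2.68487758e+00]), 'force': array([-0.39962787,  0.12556755,  0.8695885 ]), 'moment': array([ 0.05927842, -0.00894767,  0.02054066]), 'finger_force': 0.0, 'grip_width': 0.08535964401638951}
side 43.95169921287578 320.27513011254086 200.42984552496458 [-0.156  1.472  0.954] [[-0.89, -0.46, -0.01], [-0.23, 0.47, -0.85], [0.39, -0.75, -0.53]]
jig 0.62 [283.7, 198.6, 9.9, 9.2] 288.1 202.3
jig 0.56 [263.5, 197.1, 80.4, 57.0] 295.5 233.3
bracket_a 0.95 [282.5, 295.0, 39.1, 25.5] 303.4 307.4
bracket_a 0.71 [295.8, 220.6, 30.9, 14.9] 305.1 225.8
bracket_a 0.71 [296.5, 234.5, 31.4, 9.3] 313.2 238.4
punch_1_knob 0.66 [265.5, 200.3, 76.7, 54.2] 295.8 233.5
punch_1_knob 0.48 [286.4, 212.3, 7.7, 9.6] 287.9 214.3
rivet_top 0.46 [294.4, 220.8, 36.1, 11.2] 304.5 226.0
rivet_top 0.26 [283.6, 198.1, 10.5, 12.9] 288.1 202.4
top 42.01337423450348 322.32460559982593 194.62342328448048 [0.166 0.22  1.777] [[-0.03, -1.0, -0.0], [-0.98, 0.03, -0.19], [0.19, -0.0, -0.98]]
jig 0.96 [254.9, 161.2, 71.3, 75.7] 288.4 195.5
bracket_a 0.88 [438.5, 169.6, 10.7, 39.6] 441.0 189.9
bracket_a 0.66 [274.7, 198.7, 24.2, 26.2] 285.5 209.9
bracket_a 0.58 [291.0, 182.5, 23.5, 34.1] 303.0 197.9
punch_1_knob 0.54 [267.5, 182.0, 7.0, 9.1] 270.7 185.1
rivet_top 0.34 [255.4, 156.8, 70.6, 79.7] 287.8 194.8
```

View pics/top0.png

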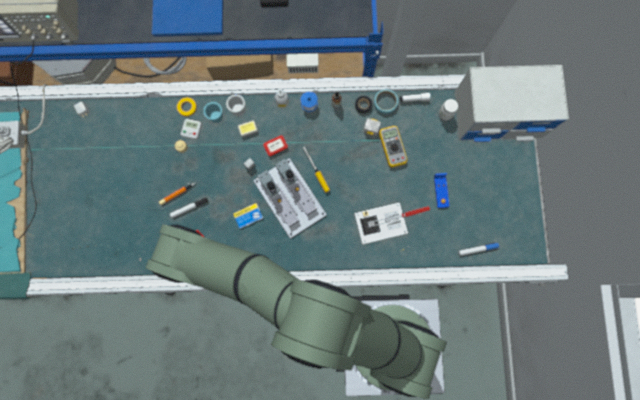

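View pics/side0.png

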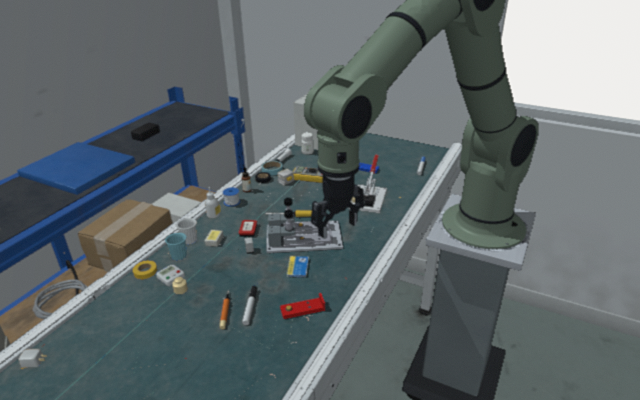

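The top view shows the jig at about (289,197), with two punch knobs near (271,186) and (290,175). The robot's end of the jig is at the lower right. The red look-alike (side view, 303,307) and the blue one (top view, 441,190) aren't wanted. Next I'll get the jig pose and a wrist view.

```bash
python3 - <<'E'
from h import *
f=grab('top'); 
m=optics.masks_of('jig','top')[0]['region'].astype(np.uint8)
c=np.argwhere(m)[:,::-1].astype(np.float32)
r=cv2.minAreaRect(c);print(r)
for p in cv2.boxPoints(r): print(p,np.round(at_z(f,*p,0.01),3))
print('knobs',np.round([at_z(f,270.7,185.1,.128),at_z(f,290,175,.128)],3))
cv2.imwrite('pics/t1.png',cv2.resize(f['frame'][150:245,240:340],(600,570),interpolation=2))
w=grab('wrist','w1.png'); print(K(w),np.round(-np.array(w['R']).T@w['t'],3),np.round(w['R'],2).tolist())
s=monitor.observe();print(s['position'])
for k in('jig','bracket_a','punch_1_knob','rivet_top'):
    for q in optics.masks_of(k,'wrist'): print(k,round(q['p'],2),q['rect'])
E
```

```text
((289.0768737792969, 197.11538696289062), (71.27898406982422, 44.37601852416992), 56.3099365234375)
[250.8461  179.76923] [0.574 0.464 0.01 ]
[287.7692  155.15384] [0.659 0.334 0.01 ]
[327.30765 214.46155] [0.444 0.202 0.01 ]
[290.38455 239.07693] [0.363 0.33  0.01 ]
knobs [[0.527 0.383 0.128]
 [0.559 0.32  0.128]]
320.1595134830032 [0.201 0.598 0.374] [[0.44, 0.9, 0.0], [0.85, -0.42, 0.32], [0.29, -0.14, -0.95]]
[0.27570004 0.56088451 0.23130449]
jig 0.67 [225.3, 307.7, 111.9, 72.8]
bracket_a 0.81 [346.0, 165.0, 102.5, 59.1]
bracket_a 0.75 [213.2, 322.4, 75.1, 49.5]
rivet_top 0.43 [424.7, 201.7, 8.0, 12.9]
```

View pics/w1.png

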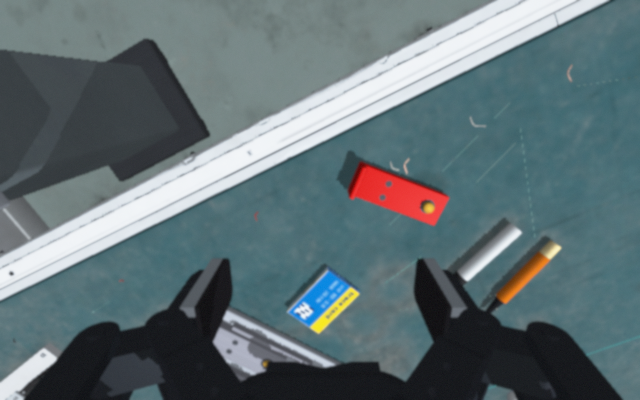

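View pics/t1.png

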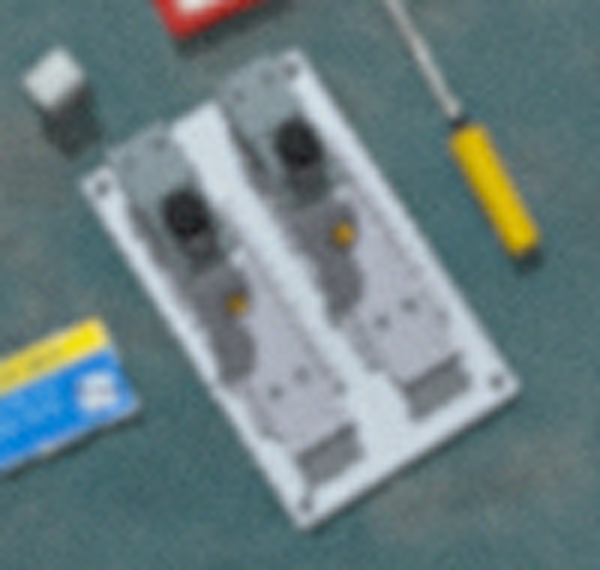

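The wrist view shows the red look-alike at (400,195), which isn't wanted; the jig is only partly in view at the bottom left. In the top crop, both brackets' rivets show at (345,232) and (237,302). I'll move over the jig for a closer look, with tool y along jig x.

```bash
python3 -m handwheel '[{"dx":-5.5,"dy":-2.4},{"dx":-5.5,"dy":-2.4},{"dx":-5.5,"dy":-2.4},{"dx":-5.5,"dy":-2.4},{"dx":-5.5,"dy":-2.4},{"wz":0.185},{"wz":0.185},{"wz":0.185}]'; python3 - <<'E'
from h import *
f=grab('wrist','w2.png')
for k in('jig','bracket_a','punch_1_knob','rivet_top'):
    for q in optics.masks_of(k,'wrist'):
        ys,xs=np.where(q['region']); print(k,round(q['p'],2),q['rect'],xs.mean().round(1),ys.mean().round(1))
s=monitor.observe();print(s['position'],s['tool_rot'],s['clock'])
E
```

```text
jig 0.81 [223.4, 307.5, 114.2, 72.3] 270.7 344.0
bracket_a 0.73 [346.3, 163.2, 103.0, 61.9] 396.2 193.6
bracket_a 0.63 [211.3, 323.0, 76.8, 51.5] 244.5 349.1
rivet_top 0.62 [422.4, 202.2, 11.0, 10.4] 427.5 207.4
[0.2756877  0.56087891 0.23127328] [-3.14151042e+00 -2.38096605e-05  2.68471698e+00] 1.1schema error: expected keys dx, dy, dz, wx, wy, wz, claw
```

View pics/w2.png

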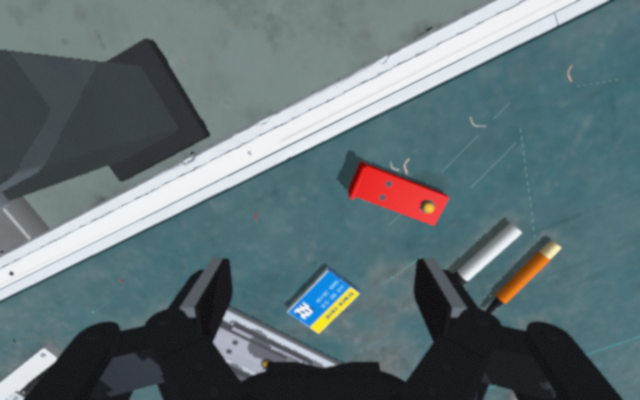

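The move was refused because every row needs all its keys, so the picture is the same as before. I'll send it again with complete rows.

```bash
python3 -m handwheel '[{"dx":-5.5,"dy":-2.4,"dz":0,"wx":0,"wy":0,"wz":0,"claw":100},{"dx":-5.5,"dy":-2.4,"dz":0,"wx":0,"wy":0,"wz":0,"claw":100},{"dx":-5.5,"dy":-2.4,"dz":0,"wx":0,"wy":0,"wz":0,"claw":100},{"dx":-5.5,"dy":-2.4,"dz":0,"wx":0,"wy":0,"wz":0,"claw":100},{"dx":-5.5,"dy":-2.4,"dz":0,"wx":0,"wy":0,"wz":0,"claw":100},{"dx":0,"dy":0,"dz":0,"wx":0,"wy":0,"wz":0.185,"claw":100},{"dx":0,"dy":0,"dz":0,"wx":0,"wy":0,"wz":0.185,"claw":100},{"dx":0,"dy":0,"dz":0,"wx":0,"wy":0,"wz":0.185,"claw":100}]'; python3 - <<'E'
from h import *
f=grab('wrist','w3.png')
for k in('jig','bracket_a','punch_1_knob','rivet_top'):
    for q in optics.masks_of(k,'wrist'):
        ys,xs=np.where(q['region']); print(k,round(q['p'],2),q['rect'],xs.mean().round(1),ys.mean().round(1))
s=monitor.observe();print(s['position'],s['tool_rot'],s['clock'])
E
```

```text
clock: 2.1
position: [0.4697, 0.3318, 0.2314]
tool_rot: [3.141, -0.0, 2.123]
force: [-0.7, 0.2, 0.0]
grip_width: 0.0857
finger_force: 0.0
jig 0.62 [244.9, 116.5, 226.2, 151.8] 370.3 178.2
bracket_a 0.91 [274.4, 193.6, 99.3, 41.8] 322.9 211.6
bracket_a 0.64 [269.8, 135.6, 109.6, 37.1] 322.8 151.0
punch_1_knob 0.93 [396.7, 155.3, 40.8, 41.0] 416.9 174.5
rivet_top 0.49 [351.3, 208.8, 13.2, 12.2] 356.8 214.3
rivet_top 0.28 [244.6, 115.5, 226.0, 157.6] 369.5 178.4
[0.46947761 0.33199303 0.23127451] [-3.14153631e+00  3.10686550e-05  2.13431022e+00] 2.35
```

View pics/w3.png

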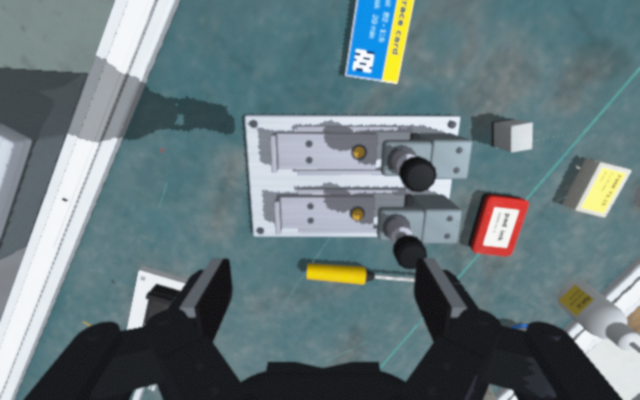

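Candidates: the upper grey bracket (rivet at 359,152, punch_1 lane) and the lower one (rivet at 357,214, punch_2 lane). An enlarged crop should show which rivet stands proud.

```bash
python3 - <<'E'
from h import *
f=grab('wrist')
fr=f['frame']
c=np.hstack([cv2.resize(fr[y-22:y+22,335:385],(400,352),interpolation=3) for y in(152,214)]); 
c=np.vstack([c,cv2.resize(fr[115:240,245:475],(800,240*800//460//1-170+0),interpolation=3)]) 
cv2.imwrite('pics/crop4.png',c)
P=[at_z(f,u,v,.01) for u,v in((246,115),(461,117),(254,237))]
print(np.round(P,4))
x=P[1]-P[0];print(np.linalg.norm(x),np.degrees(np.arctan2(x[1],x[0])),np.linalg.norm(P[2]-P[0]))
y=P[0]-P[2];print(np.degrees(np.arctan2(-y[0],y[1])))
g=cv2.cvtColor(fr,cv2.COLOR_BGR2HSV)
m=((abs(g[...,0].astype(int)-22)<8)&(g[...,1]>120)).astype(np.uint8);m[:,:335]=0;m[:,385:]=0;m[:130]=0;m[235:]=0
n,l,st,ce=cv2.connectedComponentsWithStats(m);print(st[1:],ce[1:])
E
```

```text
[[0.3687 0.3333 0.01  ]
 [0.5706 0.4588 0.01  ]
 [0.4471 0.2071 0.01  ]]
0.2377767185527308 31.85165713925395 0.1485628159837938
31.85302926960417
[[354 148  11  10  88]
 [352 210  10  11  90]] [[358.61363636 152.52272727]
 [356.5        214.62222222]]
```

View pics/crop4.png

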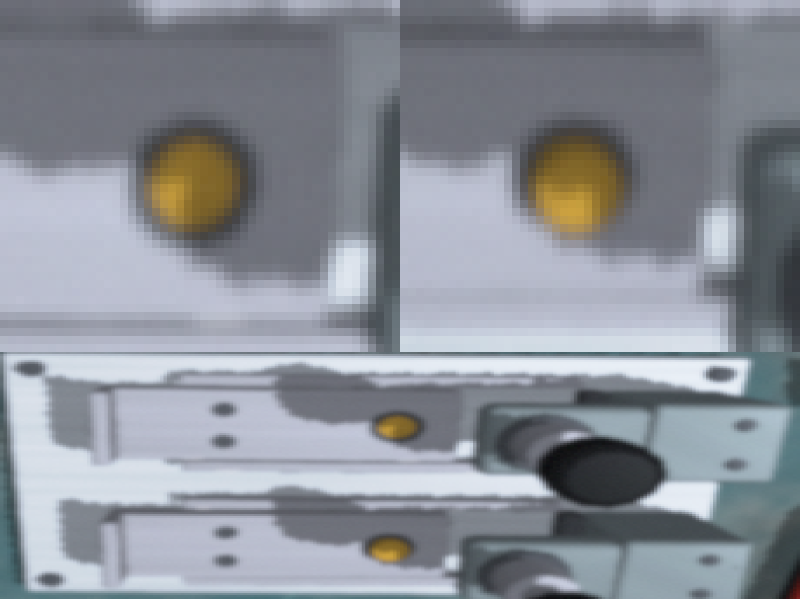

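The crop doesn't settle it. I'll take a more oblique and closer view, moving the camera out to +y and lower.

```bash
python3 -m handwheel '[{"dx":4,"dy":1.7,"dz":3,"wx":0,"wy":0,"wz":0,"claw":100},{"dx":4,"dy":1.7,"dz":3,"wx":0,"wy":0,"wz":0,"claw":100},{"dx":0,"dy":0,"dz":5,"wx":0,"wy":0,"wz":0.005,"claw":100},{"dx":0,"dy":0,"dz":0,"wx":0,"wy":0,"wz":0,"claw":100}]'; cat >> h.py <<'E'
YAW=np.radians(31.85); O=np.array([.547,.357,0]); RJ=np.array([[np.cos(YAW),-np.sin(YAW),0],[np.sin(YAW),np.cos(YAW),0],[0,0,1]])
def tj(X): return RJ.T@(np.array(X)-O)
def tw(X): return RJ@np.array(X)+O
E
python3 - <<'E'
from h import *
f=grab('wrist','w5.png'); fr=f['frame']
for s in(1,-1):
    for x in(-40,): print(s,[proj(f,tw([x/1e3,s*.036,z])).round(1).tolist() for z in(.024,.031)])
cv2.imwrite('pics/w5b.png',cv2.resize(fr[130:400,180:460],(800,771)) [:600])
print(tj(monitor.observe()['position']).round(4))
u,v=proj(f,tw([-.04,0,.025])).astype(int);print(u,v)
c=fr[max(v-75,0):v+75,u-100:u+100];cv2.imwrite('pics/c5.png',cv2.resize(c,(800,600*c.shape[0]//150),interpolation=3))
E
```

```text
clock: 2.9
position: [0.4545, 0.4164, 0.1185]
tool_rot: [-3.136, 0.002, 2.127]
force: [-0.2, -0.9, 0.9]
grip_width: 0.0853
finger_force: 0.0
1 [[331.6, 270.4], [331.8, 275.0]]
-1 [[330.8, 338.7], [330.9, 344.5]]
[-0.0458  0.099   0.121 ]
331 306
```

View pics/c5.png

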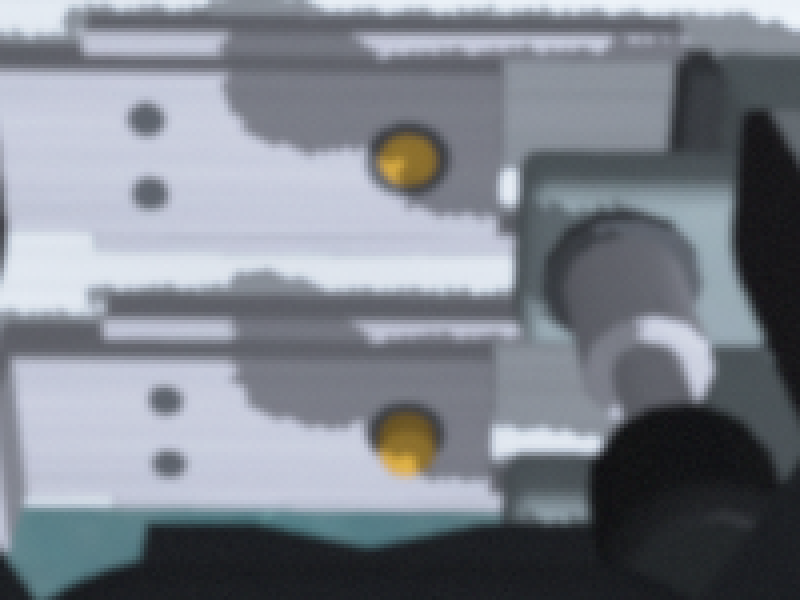

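In this crop, the upper (punch_1 lane) rivet at (407,158) sits flush in its dark ring. The lower one at (405,442) leans out past its ring with a lit side wall, so it stands proud. bracket_a is therefore in the y = -36 lane under punch_2, with its rivet at jig x of about -39 mm. I'll go behind its flange with the fingers shut.

```bash
python3 -m handwheel '[{"dx":-4.5,"dy":-4,"dz":0,"wx":0,"wy":0,"wz":0,"claw":0},{"dx":-4.5,"dy":-4,"dz":0,"wx":0,"wy":0,"wz":0,"claw":0},{"dx":-4.5,"dy":-4,"dz":0,"wx":0,"wy":0,"wz":0,"claw":0},{"dx":0,"dy":0,"dz":3,"wx":0,"wy":0,"wz":0,"claw":0},{"dx":0,"dy":0,"dz":0,"wx":0,"wy":0,"wz":0,"claw":0}]'; python3 - <<'E'
from h import *
f=grab('wrist'); fr=f['frame']; s=monitor.observe()
print(tj(s['position']).round(4),s['tool_rot'],s['force'])
print('proj corners',[proj(f,tw(p)).round(1).tolist() for p in([-.165,-.074,.01],[-.165,.074,.01],[-.134,-.016,.04],[-.134,-.056,.04],[-.095,-.016,.04],s and [-.165,-.036,.09])])
cv2.imwrite('pics/w6.png',fr)
E
```

```text
clock: 3.58
position: [0.4255, 0.2394, 0.0924]
tool_rot: [3.141, -0.0, 2.124]
force: [-0.1, 1.2, 0.6]
grip_width: -0.0002
finger_force: 0.0
[-0.1647 -0.0353  0.0928] [ 3.14029513e+00 -2.69423882e-04  2.12474416e+00] [-0.05537581 -0.08108129  0.79411281]
proj corners [[322.8, 251.1], [322.6, 44.1], [371.3, 192.6], [368.5, 248.6], [432.2, 192.5], [323.0, 260.1]]
```

View pics/w6.png

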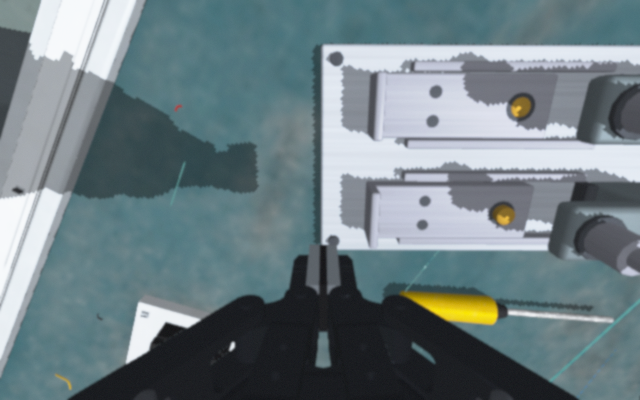

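The projected jig corners fit the picture to about 2 px, and the shut fingertips at (323,255) are behind bracket_a's flange at (372,215). Now I'll descend and push.

```bash
python3 -m handwheel '[{"dx":-0.1,"dy":0,"dz":5,"wx":0,"wy":0,"wz":0,"claw":0},{"dx":0,"dy":0,"dz":2,"wx":0,"wy":0,"wz":0,"claw":0},{"dx":0,"dy":1.4,"dz":0,"wx":0,"wy":0,"wz":0,"claw":0},{"dx":0,"dy":0.8,"dz":0,"wx":0,"wy":0,"wz":0,"claw":0},{"dx":0,"dy":0.8,"dz":0,"wx":0,"wy":0,"wz":0,"claw":0},{"dx":0,"dy":0.8,"dz":0,"wx":0,"wy":0,"wz":0,"claw":0}]'; python3 -m handwheel '[{"dx":0,"dy":0.8,"dz":0,"wx":0,"wy":0,"wz":0,"claw":0},{"dx":0,"dy":0.6,"dz":0,"wx":0,"wy":0,"wz":0,"claw":0}]'; python3 -c "
from h import *
s=monitor.observe();print(tj(s['position']).round(4),(RJ.T@s['force']).round(1))"
```

```text
clock: 4.38
position: [0.4582, 0.2593, 0.0222]
tool_rot: [3.141, -0.0, 2.125]
force: [-5.2, -2.9, 5.3]
grip_width: -0.0
finger_force: 3.0
clock: 4.62
position: [0.4702, 0.2667, 0.022]
tool_rot: [3.141, -0.0, 2.125]
force: [-3.6, -2.3, 4.3]
grip_width: -0.0
finger_force: 2.5
[-0.1129 -0.0362  0.022 ] [-4.3  0.   4.3]
```

```bash
python3 -m handwheel '[{"dx":0,"dy":0.3,"dz":0,"wx":0,"wy":0,"wz":0,"claw":0},{"dx":0,"dy":0.2,"dz":0,"wx":0,"wy":0,"wz":0,"claw":0}]'; python3 -m handwheel '[{"dx":0,"dy":0.2,"dz":0,"wx":0,"wy":0,"wz":0,"claw":0}]';python3 -m handwheel '[{"dx":0,"dy":0.15,"dz":0,"wx":0,"wy":0,"wz":0,"claw":0}]'; python3 -c "
from h import *
s=monitor.observe();print(tj(s['position']).round(4),(RJ.T@s['force']).round(1))"
```

```text
clock: 4.88
position: [0.4726, 0.2681, 0.0213]
tool_rot: [-3.138, 0.0, 2.125]
force: [-16.1, -9.7, 16.6]
grip_width: -0.0
finger_force: 9.8
clock: 5.0
position: [0.4727, 0.2682, 0.0212]
tool_rot: [-3.135, -0.0, 2.125]
force: [-26.9, -14.9, 29.8]
grip_width: -0.0001
finger_force: 16.1
clock: 5.12
position: [0.4728, 0.2682, 0.0211]
tool_rot: [-3.132, -0.0, 2.125]
force: [-32.6, -18.4, 33.6]
grip_width: 0.0001
finger_force: 19.2
[-0.1099 -0.0363  0.0211] [-37.4   1.5  33.6]
```

It stalls against something firm at TCP x = -110 mm. I'll back off, rise, and check the flange position.

```bash
python3 -m handwheel '[{"dx":0,"dy":-1.8,"dz":0,"wx":0,"wy":0,"wz":0,"claw":0},{"dx":0,"dy":-1,"dz":-4,"wx":0,"wy":0,"wz":0,"claw":0},{"dx":0,"dy":0,"dz":-6,"wx":0,"wy":0,"wz":0,"claw":0},{"dx":0,"dy":3,"dz":-4,"wx":0,"wy":0,"wz":0,"claw":0},{"dx":0,"dy":0,"dz":0,"wx":0,"wy":0,"wz":0,"claw":0}]'; python3 - <<'E'
from h import *
f=grab('wrist'); fr=f['frame'].copy(); s=monitor.observe()
print(tj(s['position']).round(4),s['force'])
for p in([-.095,-.016,.04],[-.095,-.056,.04],[-.165,-.074,.01],[-.107,-.0145,.02],[-.107,-.0575,.02]):
    q=proj(f,tw(p)); print(p,q.round(1)); 
    fr[int(q[1]),int(q[0])]=(0,0,255)
u,v=proj(f,tw([-.06,-.036,.02])).astype(int); print(u,v)
v=max(v,75)
c=fr[v-75:v+75,u-100:u+100];cv2.imwrite('pics/c7.png',cv2.resize(c,(800,600),interpolation=cv2.INTER_NEAREST))
E
```

```text
clock: 5.75
position: [0.4814, 0.2738, 0.1646]
tool_rot: [3.134, -0.0, 2.125]
force: [-0.4, 0.1, -0.8]
grip_width: -0.0002
finger_force: 0.0
[-0.1017 -0.0361  0.1625] [-0.49308946 -0.56168541 -0.29131616]
[-0.095, -0.016, 0.04] [326.8 166.2]
[-0.095, -0.056, 0.04] [326.7 210. ]
[-0.165, -0.074, 0.01] [255.9 216.3]
[-0.107, -0.0145, 0.02] [313.2 159.6]
[-0.107, -0.0575, 0.02] [313.6 204. ]
363 182
```

View pics/c7.png

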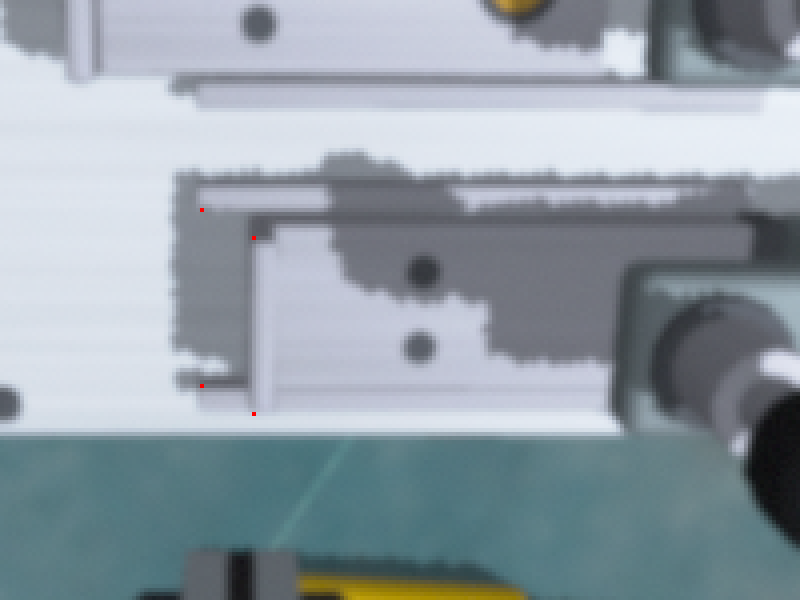

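The flange's outer edge is on the projected home line (254,238–413) and the rails match too, so the bracket is home. Next I'll check the knob centre, then press it with the fingers shut.

```bash
python3 - <<'E'
from h import *
f=grab('wrist'); 
for y in(.036,-.036): print(proj(f,tw([0,y,.128])).round(1))
for q in optics.masks_of('punch_1_knob','wrist')+optics.masks_of('punch_2_knob','wrist'):
    m=q['region'];ys,xs=np.where(m);print(q['p'],q['rect'],xs.mean(),ys.mean())
d=(f['frame'].max(2)<60).astype(np.uint8)
n,l,st,ce=cv2.connectedComponentsWithStats(d)
for s_,c in zip(st[1:],ce[1:]):
    if s_[4]>200: print(s_,c.round(1))
E
python3 -m handwheel '[{"dx":0,"dy":5.1,"dz":0,"wx":0,"wy":0,"wz":0,"claw":0},{"dx":0,"dy":5.1,"dz":0,"wx":0,"wy":0,"wz":0,"claw":0},{"dx":0,"dy":0,"dz":1.5,"wx":0,"wy":0,"wz":0,"claw":0},{"dx":0,"dy":0,"dz":0,"wx":0,"wy":0,"wz":0,"claw":0}]'; python3 -c "
from h import *
s=monitor.observe();print(tj(s['position']).round(4),s['tool_rot'],s['force'])"
```

```text
[512.  109.8]
[489.7 232.3]
0.81 [466.6, 83.0, 62.8, 54.7] 499.76683149486496 109.37504754659567
0.71 [454.6, 202.7, 55.1, 46.7] 478.6929400386847 226.00822050290137
[ 470   85   60   49 1187] [492.  106.7]
[525 161  33  69 438] [538.7 193. ]
[ 454  204   52   46 1647] [478.7 226.6]
[   69   245   507   155 36894] [316.6 351.3]
clock: 6.45
position: [0.5639, 0.3245, 0.1439]
tool_rot: [-3.137, 0.0, 2.125]
force: [-0.3, 0.7, 0.5]
grip_width: -0.0001
finger_force: 0.0
[-0.0028 -0.0366  0.1439] [-3.13727065e+00  2.83992228e-04  2.12462816e+00] [-0.31673973  0.72025238  0.469517  ]
```

The knob is within about 3 mm of the prediction. I'll press straight down in small steps.

```bash
python3 -m handwheel '[{"dx":0.1,"dy":0,"dz":1.2,"wx":0,"wy":0,"wz":0,"claw":0},{"dx":0,"dy":0,"dz":0.4,"wx":0,"wy":0,"wz":0,"claw":0},{"dx":0,"dy":0,"dz":0.2,"wx":0,"wy":0,"wz":0,"claw":0},{"dx":0,"dy":0,"dz":0.2,"wx":0,"wy":0,"wz":0,"claw":0}]'; python3 -m handwheel '[{"dx":0,"dy":0,"dz":0.2,"wx":0,"wy":0,"wz":0,"claw":0},{"dx":0,"dy":0,"dz":0.1,"wx":0,"wy":0,"wz":0,"claw":0}]';  python3 -m handwheel '[{"dx":0,"dy":0,"dz":0.1,"wx":0,"wy":0,"wz":0,"claw":0}]'; python3 -m handwheel '[{"dx":0,"dy":0,"dz":0.1,"wx":0,"wy":0,"wz":0,"claw":0}]'
```

```text
clock: 6.95
position: [0.5647, 0.3263, 0.1269]
tool_rot: [3.142, -0.0, 2.125]
force: [-4.9, -2.0, 9.7]
grip_width: -0.0001
finger_force: 4.5
clock: 7.2
position: [0.5646, 0.3263, 0.1238]
tool_rot: [-3.142, -0.0, 2.125]
force: [-3.2, -0.9, 4.4]
grip_width: -0.0001
finger_force: 2.5
clock: 7.32
position: [0.5647, 0.3263, 0.1227]
tool_rot: [-3.142, -0.0, 2.125]
force: [-2.3, -0.8, 4.4]
grip_width: -0.0
finger_force: 1.7
clock: 7.45
position: [0.5649, 0.3264, 0.1215]
tool_rot: [3.141, -0.0, 2.125]
force: [-0.4, 0.6, 1.2]
grip_width: 0.0001
finger_force: 0.7
```

```bash
python3 -m handwheel '[{"dx":0,"dy":0,"dz":0.1,"wx":0,"wy":0,"wz":0,"claw":0}]'; python3 -m handwheel '[{"dx":0,"dy":0,"dz":0.1,"wx":0,"wy":0,"wz":0,"claw":0}]'; python3 -m handwheel '[{"dx":0,"dy":0,"dz":0.2,"wx":0,"wy":0,"wz":0,"claw":0},{"dx":0,"dy":0,"dz":0,"wx":0,"wy":0,"wz":0,"claw":0}]'
```

```text
clock: 7.58
position: [0.5649, 0.3264, 0.1203]
tool_rot: [3.141, 0.0, 2.125]
force: [0.6, -0.3, 0.5]
grip_width: -0.0
finger_force: 0.0
clock: 7.7
position: [0.5649, 0.3264, 0.1192]
tool_rot: [3.141, 0.0, 2.125]
force: [0.2, -0.9, 0.6]
grip_width: -0.0001
finger_force: 0.0
clock: 7.95
position: [0.5648, 0.3263, 0.117]
tool_rot: [-3.141, 0.0, 2.125]
force: [0.1, 0.2, -0.3]
grip_width: 0.0002
finger_force: 0.0
```

The force has gone to zero, so the punch tripped. I'll touch the knob lightly to confirm how far down it rests.

```bash
python3 -m handwheel '[{"dx":0,"dy":0,"dz":0.3,"wx":0,"wy":0,"wz":0,"claw":0},{"dx":0,"dy":0,"dz":0.1,"wx":0,"wy":0,"wz":0,"claw":0}]'; python3 -m handwheel '[{"dx":0,"dy":0,"dz":0.1,"wx":0,"wy":0,"wz":0,"claw":0}]'; python3 -m handwheel '[{"dx":0,"dy":0,"dz":0.1,"wx":0,"wy":0,"wz":0,"claw":0}]'
```

```text
clock: 8.2
position: [0.5648, 0.3263, 0.113]
tool_rot: [-3.141, 0.0, 2.125]
force: [0.8, 0.0, -0.0]
grip_width: -0.0
finger_force: 0.0
clock: 8.32
position: [0.5648, 0.3264, 0.1122]
tool_rot: [-3.142, 0.0, 2.125]
force: [-0.6, -0.6, 0.1]
grip_width: -0.0003
finger_force: 0.0
clock: 8.45
position: [0.565, 0.3264, 0.1117]
tool_rot: [3.141, -0.0, 2.125]
force: [-4.2, -1.3, 14.2]
grip_width: -0.0002
finger_force: 6.9
```

The knob rests at z = 0.112, so the rivet is driven. Next: raise, open, straddle the knob and grip it.

```bash
python3 -m handwheel '[{"dx":0,"dy":0,"dz":-5.5,"wx":0,"wy":0,"wz":0,"claw":0},{"dx":0,"dy":0,"dz":0,"wx":0,"wy":0,"wz":0,"claw":65},{"dx":0,"dy":0,"dz":0,"wx":0,"wy":0,"wz":0,"claw":65},{"dx":0,"dy":0,"dz":0,"wx":0,"wy":0,"wz":0,"claw":65},{"dx":0,"dy":0,"dz":0,"wx":0,"wy":0,"wz":0,"claw":65}]'; python3 -m handwheel '[{"dx":0,"dy":0,"dz":4,"wx":0,"wy":0,"wz":0,"claw":65},{"dx":0,"dy":0,"dz":2.5,"wx":0,"wy":0,"wz":0,"claw":65},{"dx":0,"dy":0,"dz":1.8,"wx":0,"wy":0,"wz":0,"claw":65},{"dx":0,"dy":0,"dz":0,"wx":0,"wy":0,"wz":0,"claw":65}]'
```

```text
clock: 9.07
position: [0.5646, 0.3262, 0.1655]
tool_rot: [-3.14, 0.0, 2.125]
force: [0.2, -0.4, -1.0]
grip_width: 0.0556
finger_force: 0.0
clock: 9.57
position: [0.5643, 0.326, 0.0822]
tool_rot: [-3.14, 0.0, 2.125]
force: [0.4, 0.3, -0.3]
grip_width: 0.0553
finger_force: 0.0
```

```bash
python3 -m handwheel '[{"dx":0,"dy":0,"dz":0,"wx":0,"wy":0,"wz":0,"claw":20},{"dx":0,"dy":0,"dz":0,"wx":0,"wy":0,"wz":0,"claw":20},{"dx":0,"dy":0,"dz":0,"wx":0,"wy":0,"wz":0,"claw":20},{"dx":0,"dy":0,"dz":0,"wx":0,"wy":0,"wz":0,"claw":20}]' 40; python3 -c "
from h import *
s=monitor.observe();print(tj(s['position']).round(4),(RJ.T@s['force']).round(1))"
```

```text
clock: 10.07
position: [0.5642, 0.3259, 0.0845]
tool_rot: [-3.14, -0.0, 2.125]
force: [-8.7, -4.8, 10.4]
grip_width: 0.0267
finger_force: 38.8
[-0.0018 -0.0355  0.0845] [-9.9  0.5 10.4]
```

Gripped at 26.7 mm. Pull up.

```bash
python3 -m handwheel '[{"dx":0,"dy":0,"dz":-0.3,"wx":0,"wy":0,"wz":0,"claw":20},{"dx":0,"dy":0,"dz":-0.2,"wx":0,"wy":0,"wz":0,"claw":20}]';python3 -m handwheel '[{"dx":0,"dy":0,"dz":-0.3,"wx":0,"wy":0,"wz":0,"claw":20},{"dx":0,"dy":0,"dz":-0.3,"wx":0,"wy":0,"wz":0,"claw":20}]';python3 -m handwheel '[{"dx":0,"dy":0,"dz":-0.3,"wx":0,"wy":0,"wz":0,"claw":20}]';python3 -m handwheel '[{"dx":0,"dy":0,"dz":-0.2,"wx":0,"wy":0,"wz":0,"claw":20}]'
```

```text
clock: 10.32
position: [0.5641, 0.3259, 0.0882]
tool_rot: [-3.14, 0.0, 2.125]
force: [-4.9, -3.2, -9.3]
grip_width: 0.0263
finger_force: 40.3
clock: 10.58
position: [0.5641, 0.3259, 0.0945]
tool_rot: [-3.14, -0.0, 2.125]
force: [-7.5, -4.4, 0.2]
grip_width: 0.0265
finger_force: 41.2
clock: 10.7
position: [0.5642, 0.3259, 0.0979]
tool_rot: [-3.14, -0.0, 2.125]
force: [-9.5, -6.2, 5.7]
grip_width: 0.0264
finger_force: 41.7
clock: 10.82
position: [0.5643, 0.3259, 0.1002]
tool_rot: [-3.14, -0.0, 2.125]
force: [-10.4, -6.2, 9.5]
grip_width: 0.0263
finger_force: 41.9
```

```bash
python3 -m handwheel '[{"dx":0,"dy":0,"dz":-0.2,"wx":0,"wy":0,"wz":0,"claw":20},{"dx":0,"dy":0,"dz":0,"wx":0,"wy":0,"wz":0,"claw":20}]';python3 -m handwheel '[{"dx":0,"dy":0,"dz":0,"wx":0,"wy":0,"wz":0,"claw":70},{"dx":0,"dy":0,"dz":0,"wx":0,"wy":0,"wz":0,"claw":70},{"dx":0,"dy":0,"dz":0,"wx":0,"wy":0,"wz":0,"claw":70},{"dx":0,"dy":0,"dz":0,"wx":0,"wy":0,"wz":0,"claw":70},{"dx":0,"dy":0,"dz":-4,"wx":0,"wy":0,"wz":0,"claw":70},{"dx":0,"dy":0,"dz":-5,"wx":0,"wy":0,"wz":0,"claw":70},{"dx":2,"dy":-5,"dz":0,"wx":0,"wy":0,"wz":0,"claw":70},{"dx":2,"dy":-5,"dz":0,"wx":0,"wy":0,"wz":0,"claw":70}]'; python3 - <<'E'
from h import *
f=grab('wrist'); print(tj(monitor.observe()['position']).round(3))
for z in(.128,.112): print([proj(f,tw([-.003,y,z])).round(1).tolist() for y in(.036,-.036)])
for q in optics.masks_of('punch_2_knob','wrist'): print(q['p'],q['rect'])
cv2.imwrite('pics/w8.png',f['frame'])
E
```

```text
clock: 11.08
position: [0.5642, 0.3259, 0.1011]
tool_rot: [-3.14, 0.0, 2.125]
force: [-5.2, -5.6, -6.9]
grip_width: 0.0263
finger_force: 42.4
clock: 12.08
position: [0.4576, 0.3075, 0.1917]
tool_rot: [3.14, -0.0, 2.124]
force: [0.2, 1.8, 0.5]
grip_width: 0.0596
finger_force: 0.0
[-0.108  0.008  0.191]
[[471.9, 171.4], [457.4, 266.7]]
[[461.9, 165.8], [449.2, 255.9]]
0.96 [433.3, 236.9, 45.7, 45.3]
```

View pics/w8.png

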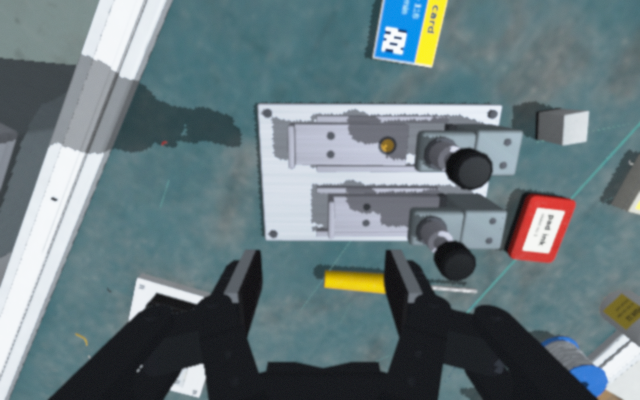

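The final view shows both knobs raised alike at (469,168) and (455,260). The bracket is home at (330,215), bracket_b is untouched, and the gripper is clear.

```bash
python3 -c "
from workcell import job_done; print(job_done())"
```

```text
the job is handed in; nothing more can be done
None
```

I pushed bracket_a home under punch_2, tripped the punch (knob felt at 112 mm, so the rivet should be driven), pulled the knob up about 16 mm to re-cock it, left bracket_b alone, and handed the job in at about 12 s; no verdict came back.

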